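# Put the carver's tools back in their fitted tray

## Task

Clear the carver's bench: put the chisel, the mallet, the sharpening stone and the finger plane back in the fitted tray, each in the pocket cut to its own outline and lying flat on the pocket's floor. Leave the screwdriver and the remote control where they lie on the bench; they do not belong in the tray.

Things in the scene. Friction and masses are not known exactly. Their poses are not given: they have to be found in the camera images.
- chisel: wood chisel lying along x, 165 mm long (all sizes here in mm), 75 g: wooden handle with brass ferrule, 24 wide (y), 22 high, x -82.5 to +17.5, then a flat steel blade 17 wide to x +82.5. Origin: mid-length, mid-width, at its underside (bench level). Balances there: grip the handle near the origin, across y. Its x axis, like that of all six loose things, starts within about 30 deg of world x.
- mallet: small wooden mallet lying along x, 163 mm long, 150 g: dark head 48 (x) x 54 (y) x 42 mm high, centred at x +57.5; pale handle 20 wide (y), z 12 to 30, from the head back to x -81.5. Origin: mid-length, mid-width, at its underside (bench level). Rests on its head; balances about x +42: grip the handle behind the head (x +20), across y.
- stone: grey two-layer sharpening stone, a plain block 110 (x) x 38 (y) x 22 mm high, about 220 g, lying flat. Origin: mid-length, mid-width, at its underside (bench level).
- plane: small brass finger plane, about 240 g, standing on its sole: body 78 (x) x 32 (y) mm, side cheeks 22 high; steel iron and wooden wedge rise in the middle to z 38. Origin: mid-length, mid-width, at its underside (bench level). Grip across the cheeks (y).
- screwdriver: screwdriver lying along x, 165 mm long, with the same handle as the chisel (24 wide, 22 high) but a thin round shank. Does not belong in the tray. Origin: mid-length, mid-width, at its underside (bench level).
- remote: white remote control, 130 (x) x 44 (y) x 20 mm high, grey keys and screen on top. Does not belong in the tray. Origin: mid-length, mid-width, at its underside (bench level).
- chisel_insert: tray insert with the long narrow pocket, 183 (x) x 42 (y), for the chisel, either way round. 199 x 79 x 12 mm high plate of pale wood, pocket 8 deep, cork-lined. Origin: centre of its underside; floor of the pocket z +4, top face z +12. The four inserts lie side by side along y, 80 apart, in any order, in a fixed dark tray 216 x 336 with a rim 20 high; their undersides are 6 above the bench.
- mallet_insert: tray insert with the T-shaped pocket for the mallet (mm): head recess 70 wide, x +24.5 to +90.5; handle slot 40 wide, back to x -90.5. The mallet is home with its origin over this one, its head to +x. 199 x 79 x 12 mm high plate of pale wood, pocket 8 deep, cork-lined. Origin: centre of its underside; floor of the pocket z +4, top face z +12.
- stone_insert: tray insert with the middling plain pocket, 128 (x) x 56 (y), for the sharpening stone, either way round. 199 x 79 x 12 mm high plate of pale wood, pocket 8 deep, cork-lined. Origin: centre of its underside; floor of the pocket z +4, top face z +12.
- plane_insert: tray insert with the shortest pocket, 96 (x) x 50 (y), for the finger plane, either way round. 199 x 79 x 12 mm high plate of pale wood, pocket 8 deep, cork-lined. Origin: centre of its underside; floor of the pocket z +4, top face z +12.

How it is judged (in metres and radians):
At the end, for the whole second after the job is handed in: Chisel, mallet, stone and plane each lie in their own insert's pocket: origin within 14 mm of the insert's along and across, underside no more than 3.5 mm above the pocket floor, tilted less than 0.08 rad, at rest; screwdriver and remote control within 20 mm of where they were (x of chisel in the frame of chisel_insert between -0.014 and 0.014 m and y of chisel in the frame of chisel_insert between -0.014 and 0.014 m and z of chisel in the frame of chisel_insert between 0.001 and 0.0075 m and angle between each of chisel, mallet, stone, plane's own z axis and vertical below 0.08 rad and linear speed of each of chisel, mallet, stone, plane below 0.02 m/s and angular speed of each of chisel, mallet, stone, plane below 0.2 rad/s and x of mallet in the frame of mallet_insert between -0.014 and 0.014 m and y of mallet in the frame of mallet_insert between -0.014 and 0.014 m and z of mallet in the frame of mallet_insert between 0.001 and 0.0075 m and x of stone in the frame of stone_insert between -0.014 and 0.014 m and y of stone in the frame of stone_insert between -0.014 and 0.014 m and z of stone in the frame of stone_insert between 0.001 and 0.0075 m and x of plane in the frame of plane_insert between -0.014 and 0.014 m and y of plane in the frame of plane_insert between -0.014 and 0.014 m and z of plane in the frame of plane_insert between 0.001 and 0.0075 m and distance of each of screwdriver, remote from where it was at the start of the episode below 0.02 m); the robot touches nothing.
It fails at once if the screwdriver picked up or knocked away (distance of screwdriver from where it was at the start of the episode above 0.04 m).
It fails at once if the remote control picked up or knocked away (distance of remote from where it was at the start of the episode above 0.04 m).
It also fails if it takes over 99 s, if anything falls off the work surface, if the arm or the gripper's body presses on something with over 40 N, if the wrist force passes 120 N, or if a joint passes its speed limit or range.

## Robot

A 6-joint arm with a two-finger parallel gripper is mounted at the origin on the work surface. World frame = base frame: x ahead of the robot, y to its left, z up, the work surface at z = 0. Lengths are in m, angles in degrees, forces in N, time in s.
With the tool pointing down it reaches from about 0.3 to 0.775 m from the base axis. Payload 14.6 kg.
Tool frame: the origin (TCP) lies midway between the tips of the shut fingers; the grasp point (between the pads) lies 19 mm behind it; z points along the fingers, y is the line along which they close (so a half turn about z gives the same grasp; the last joint's range is limited). The gripper opens to 85 mm and grips with 20 to 120 N. Pads are 22 mm wide; open, the fingers measure 114 mm over their backs; the gripper's body (76 mm by 85 mm) begins 54 mm behind the grasp point. The pads swing forward as they close: fully open they stand 13 mm farther back than shut.
Start: joints at [69.122, 17.183, 87.147, -0, 75.671, -3.816], TCP at [0.161, 0.526, 0.231] pointing down, gripper open.
Joint ranges: [-173.82, 173.82], [-45.26, 126.66], [13.44, 144.39], [-59.66, 239.66], [0, 175.72], [-146.38, 146.38]. Speed limits (degrees/s): [127.2, 127.2, 147.25, 180, 180, 180].

## Interface

Orientations are given as [roll, pitch, yaw] about the fixed x, y, z axes, in that order (R = Rz(yaw) Ry(pitch) Rx(roll)).
In Python, from station import robot, imaging, order gives the robot as it stands.
- The arm moves only by the tool arm_command, never from a script. Its argument "increments" is one flat list of numbers, 6 for each row, row after row: the shift along the tool's x, y, z scaled (see below), then the turn, a rotation vector about the tool's x, y, z scaled (see below). A call has 1 to 10 rows; each row shifts and turns the commanded pose from where the row before left it, along the tool's axes as they then stand; what a row does not reach is not made up. The controller multiplies each number of a shift by 3 cm and each number of a turn by pi/4 rad. A row lasts 1/12 s, in which the tool goes at most 41.7 mm and 7.16 degrees, less where a joint would pass 70% of its speed; a pose out of reach is approached as far as the arm can. A call with a number of a shift or a turn outside -1 to 1 is refused whole. A call with a gripper value outside its range is refused whole. "jaw" is the closure, from 0 (fully open) to 1 (shut), set as the call begins (left out, the last holds). The fingers move at their own pace and stop on an object; the grip force is fixed at half the most. Time passes only in rows, so rows that do not move let the fingers close. It gives the time, the measured TCP pose, the force, the opening and the grip force at its end, in the units of the state.
- robot.observe(): the state, without advancing time (a new reading comes with each control period).
- imaging.snapshot(name): name is "scene" or "top"; returns the picture (420x560x3 uint8, red, green, blue); there is no depth.
- imaging.calibration(name): a dict with "fx", "fy", "cx", "cy" (pixels), "extrinsics" (4x4, takes a point from world to camera coordinates). Camera axes: x right, y down, z forward; pixel columns grow to the right and rows downward; lengths in m; the calibration is good to about 2 mm. A picture is of the moment at which its call begins. calibration takes no time and is no camera call.
- order.sign_off(): hands the job in; it is judged then, once.
The state is a dict: "time": time; "joints": joint angles; "qd": joint speeds; "joint_efforts": joint torques, N m; "ee_pos": TCP position; "orientation": TCP orientation; "wrist_force": force on the tool from outside, world axes, zero at the start; "torque": the same for the moment, N m; "width": opening from 0.0 (shut) to 1.0 (fully open); "grip_force": force on a finger pad.
Only numpy, scipy, OpenCV 4.12 (cv2) and the standard library are available. Lean on these libraries where they do the work, as an engineer would, in place of code of your own. Each camera call takes 0.05 s, during which the arm holds its last target. There are 200 camera calls.

## Working session

There is one attempt and no reset: what is moved stays moved. The work goes in short steps, Python scripts to look and compute and a tool call to move; the robot and the scene stay as the last step left them, time stands still between calls to the robot, and variables do not carry over. Pictures are saved under pics/ and viewed, at most 14 in all, crops included, and the job is handed in when it is done.

Besides the shell and the picture viewer there is one more tool, called after ">>>" by a JSON object that holds its "api" and its "payload". arm_command: Moves the arm, as the interface text tells. Its arguments: {"type":"object","properties":{"increments":{"type":"array","items":{"type":"number","minimum":-1,"maximum":1}},"jaw":{"type":"number"}},"required":["increments"]}

```bash
mkdir -p pics
python3 - <<'E'
from station import robot, imaging, order
import cv2,numpy as np
np.set_printoptions(precision=4,suppress=True)
for n in("scene","top"):
    im=imaging.snapshot(n); cv2.imwrite(f"pics/{n}0.png",im[:,:,::-1]); c=imaging.calibration(n)
    print(n,c["fx"],c["fy"],c["cx"],c["cy"]);print(np.array(c["extrinsics"]))
print(robot.observe())
E
```

```text
scene 401.4082112266108 401.4082112266108 273.9983659524526 210.59147813454416
[[ 0.4753  0.8797 -0.0134 -0.2458]
 [ 0.5893 -0.3297 -0.7376 -0.2753]
 [-0.6533  0.3427 -0.6751  1.387 ]
 [ 0.      0.      0.      1.    ]]
top 410.57544437791535 410.57544437791535 279.08803802567866 209.5822946412118
[[-0.0295 -0.9995 -0.0149  0.0308]
 [-0.9946  0.0309 -0.0992  0.5242]
 [ 0.0996  0.0119 -0.995   0.904 ]
 [ 0.      0.      0.      1.    ]]
{'time': 0.1, 'joints': array([69.121 , 17.212 , 87.1778, -0.0011, 75.6699, -3.817 ]), 'qd': array([ 0.0339, -0.0314, -0.13  ,  0.0551,  0.011 ,  0.0265]), 'joint_efforts': array([  0.0023, -54.4363, -36.2378,  -0.    ,   0.0029,   0.    ]), 'ee_pos': array([0.1613, 0.5256, 0.2308]), 'orientation': array([-179.9405,   -0.0029,  162.9383]), 'wrist_force': array([0.5348, 0.785 , 0.7011]), 'torque': array([0.0317, 0.041 , 0.0611]), 'grip_force': 0.0, 'width': 1.0005963327931302}
```

View pics/top0.png

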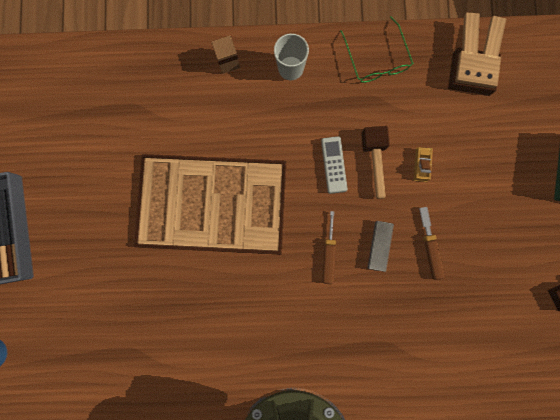

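View pics/scene0.png

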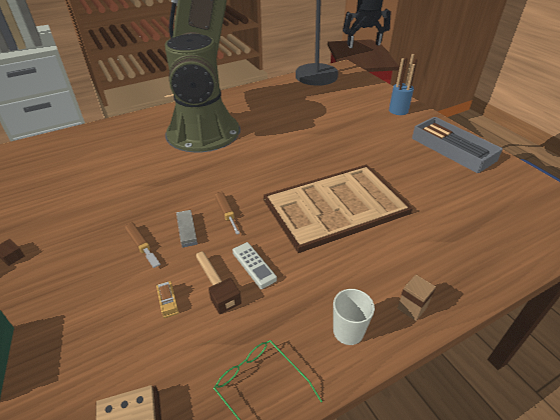

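Top view: tray centre at about (212,204), with pockets from left to right chisel (155), stone (192), mallet (228, head recess up, +x) and plane (264). Loose things: remote (335,164), mallet (377,160), plane (425,163), screwdriver (330,250), stone (381,246), chisel (431,242). The scene view agrees: chisel (145,245), stone (187,228), screwdriver (230,213), plane (167,298), mallet (218,285), remote (254,264).

```bash
cat > h.py <<'E'
import cv2,numpy as np
from station import robot, imaging, order
np.set_printoptions(precision=4,suppress=True)
def ray(n,uv):
    c=imaging.calibration(n);E=np.array(c["extrinsics"]);R,t=E[:3,:3],E[:3,3]
    d=np.array([(uv[0]-c["cx"])/c["fx"],(uv[1]-c["cy"])/c["fy"],1]);return -R.T@t,R.T@d
def onz(n,uv,z):
    o,d=ray(n,uv);return o+d*(z-o[2])/d[2]
def tri(a,b):
    (o1,d1),(o2,d2)=ray("top",a),ray("scene",b)
    d1/=np.linalg.norm(d1);d2/=np.linalg.norm(d2)
    s=np.linalg.lstsq(np.c_[d1,-d2],o2-o1,rcond=None)[0]
    p,q=o1+s[0]*d1,o2+s[1]*d2;return (p+q)/2,np.linalg.norm(p-q)
def proj(n,p):
    c=imaging.calibration(n);E=np.array(c["extrinsics"]);q=E[:3,:3]@p+E[:3,3]
    return np.array([c["fx"]*q[0]/q[2]+c["cx"],c["fy"]*q[1]/q[2]+c["cy"]])
E
python3 - <<'E'
import cv2
a=cv2.imread("pics/top0.png");b=cv2.imread("pics/scene0.png")
cv2.imwrite("pics/t1.png",cv2.resize(a[120:290,130:450],None,fx=2.5,fy=2.5,interpolation=cv2.INTER_CUBIC))
cv2.imwrite("pics/s1.png",cv2.resize(b[160:330,110:430],None,fx=2.5,fy=2.5,interpolation=cv2.INTER_CUBIC))
E
```

```text
(no output)
```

View pics/t1.png

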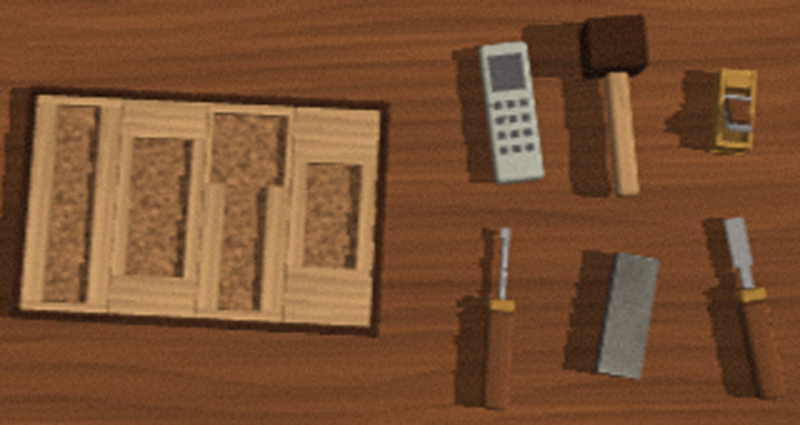

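View pics/s1.png

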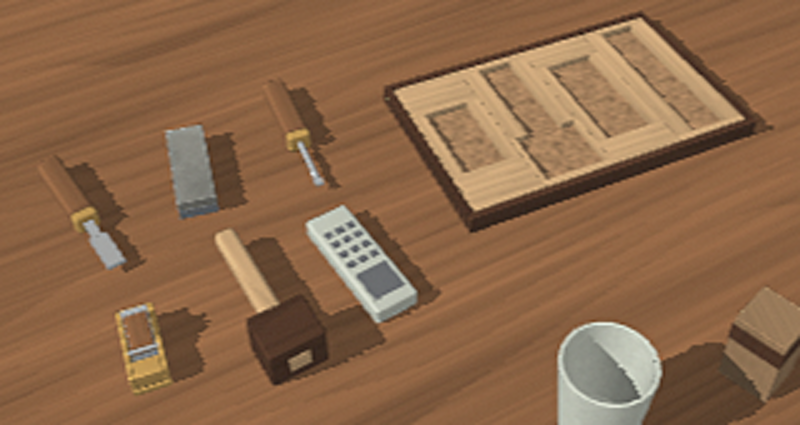

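The enlarged crops show the pockets, in order from +y: chisel, stone, mallet (head recess to +x), plane. Stone top-face corners in the top crop are (615,253), (658,260), (640,378) and (598,371). Plane corners are (722,69), (757,72), (749,153) and (714,149). The mallet head top is about (584..648, 15..70). I'll triangulate these points and check them against masks.

```bash
cat > m.py <<'E'
from h import *
T=lambda p:((p[0]+.5)/2.5-.5+130,(p[1]+.5)/2.5-.5+120)
S=lambda p:((p[0]+.5)/2.5-.5+110,(p[1]+.5)/2.5-.5+160)
P={"tray":[((37,95),(742,122)),((381,110),(475,212)),((371,326),(398,95)),((21,311),(640,22))],
"stone":[((615,253),(216,203)),((658,260),(180,208)),((640,378),(166,130)),((598,371),(202,125))],
"plane":[((722,69),(168,378)),((757,72),(133,384)),((749,153),(117,312)),((714,149),(155,304))],
"malletHead":[((587,17),(326,333)),((646,17),(277,349))],
"malletHandleEnd":[((628,193),(226,233))],
"chiselTip/ferrule/end":[((735,218),(116,265)),((752,295),(85,217)),((769,397),(48,160))]}
for k,v in P.items():
    for a,b in v: p,e=tri(T(a),S(b)); print(k,p*1000,"gap",round(e*1000,1))
im=cv2.imread("pics/top0.png");hsv=cv2.cvtColor(im,cv2.COLOR_BGR2HSV)
def rect(name,x0,y0,x1,y1,lo,hi,z):
    m=np.zeros(im.shape[:2],np.uint8);m[y0:y1,x0:x1]=cv2.inRange(hsv[y0:y1,x0:x1],lo,hi)
    m=cv2.morphologyEx(m,cv2.MORPH_CLOSE,np.ones((3,3)))
    c=max(cv2.findContours(m,0,2)[0],key=cv2.contourArea)[:,0]
    w=np.array([onz("top",p,z)[:2] for p in c],np.float32)*1000
    r=cv2.minAreaRect(w); (a,b),ang=r[1],r[2]
    if a<b:a,b,ang=b,a,ang+90
    print(name,np.array(r[0]),"size",round(a,1),round(b,1),"yaw",round((ang+90)%180-90,1))
rect("tray",134,150,290,256,(8,40,110),(30,255,255),.018)
rect("stone",365,215,400,280,(0,0,70),(180,75,255),.022)
rect("plane",412,142,438,186,(18,90,110),(35,255,255),.022)
rect("head",360,120,395,152,(0,0,0),(180,255,62),.042)
rect("mhandle",365,149,390,200,(8,60,140),(25,255,255),.030)
rect("remote",318,132,352,196,(0,0,110),(180,60,255),.020)
rect("blade",415,203,435,240,(0,0,100),(180,90,255),.008)
rect("chisel",410,200,450,285,(0,0,95),(180,255,255),.016)
E
python3 m.py
```

```text
tray [656.627  324.2291  14.4732] gap 3.2
tray [632.59     6.2965  18.8216] gap 3.1
tray [435.4531  23.7826  11.7443] gap 8.2
tray [457.4299 342.6757   9.1822] gap 2.2
stone [ 493.5602 -204.8513   11.6558] gap 0.3
stone [ 486.3594 -240.5202   16.5241] gap 4.2
stone [ 380.8373 -217.4756   24.4144] gap 2.1
stone [ 387.9579 -181.1359   20.9412] gap 2.2
plane [ 662.5586 -311.5914   10.8177] gap 3.8
plane [ 657.5933 -340.3259   16.6319] gap 6.4
plane [ 581.3445 -329.3149   18.3338] gap 2.5
plane [ 586.7251 -297.7393   15.9515] gap 4.0
malletHead [ 707.0011 -183.3186   41.5829] gap 2.3
malletHead [ 704.6996 -230.4746   48.6573] gap 11.3
malletHandleEnd [ 547.3489 -214.5578   25.9392] gap 4.0
chiselTip/ferrule/end [ 522.6508 -314.7223   12.1079] gap 2.8
chiselTip/ferrule/end [ 451.8876 -324.3091   15.2583] gap 3.0
chiselTip/ferrule/end [ 359.7042 -334.7591   18.2161] gap 1.7
tray [545.3283 173.1129] size 321.2 199.2 yaw 85.5
stone [ 436.5712 -211.3258] size 109.0 38.2 yaw -12.6
plane [ 647.0266 -322.6611] size 29.7 21.1 yaw 86.4
head [ 677.5922 -204.1457] size 61.2 54.7 yaw -87.7
mhandle [ 601.2288 -215.1269] size 111.6 17.0 yaw 2.3
remote [ 626.9399 -115.0622] size 128.0 42.5 yaw 5.0
blade [ 490.2632 -320.4008] size 65.7 17.6 yaw 7.6
chisel [ 442.6292 -323.1476] size 192.2 88.5 yaw -3.5
```

```bash
cat >> h.py <<'E'
def go(x,y,yaw,z=None):
    s=robot.observe();p=s["ee_pos"];psi=s["orientation"][2];dy=(yaw-psi+180)%360-180
    d=np.array([x,y])/1000-p[:2]
    for a in (psi,yaw):
        r=np.radians(a);print("units at yaw",round(a,1),"x",round((d@[np.cos(r),np.sin(r)])/.03,2),"y",round((d@[np.sin(r),-np.cos(r)])/.03,2))
    print("turn units",round(-dy/45,3),"pos",p*1000,"" if z is None else ("z units",round((p[2]-z/1000)/.03,2)),"F",s["wrist_force"],"w",round(s["width"],3),"t",round(s["time"],2))
E
python3 - <<'E'
from h import *
T=lambda p:((p[0]+.5)/2.5-.5+130,(p[1]+.5)/2.5-.5+120)
f=lambda p,z:onz("top",T(p),z)[:2]*1000
print("plane",[f(p,.022) for p in((722,69),(757,72),(749,153),(714,149))])
print("head top",[f(p,.042) for p in((587,17),(646,17),(647,66),(588,70))])
print("handle",[f(p,.03) for p in((608,73),(629,72),(638,192),(619,194))])
print("chisel handle",[f(p,.015) for p in((741,293),(764,291),(779,394),(758,398))], f((745,218),.008))
print("screw",f((500,300),.016),f((497,407),.016))
E
```

```text
plane [array([ 659.2286, -309.6913]), array([ 655.3533, -341.4983]), array([ 580.3787, -329.2491]), array([ 585.0861, -297.7367])]
head top [array([ 706.4208, -184.3023]), array([ 704.6035, -237.5362]), array([ 659.3428, -235.9091]), array([ 657.435 , -182.7463])]
handle [array([ 657.0069, -203.2607]), array([ 657.3012, -222.4028]), array([ 546.7534, -224.5126]), array([ 545.4745, -207.3453])]
chisel handle [array([ 453.502 , -316.1241]), array([ 454.6865, -336.9695]), array([ 362.1454, -344.1626]), array([ 359.1377, -325.1932])] [ 522.3179 -326.6383]
screw [453.6771 -97.7673] [357.8846 -91.0735]
```

```bash
python3 -c "
from h import *
go(436.6,-211.3,167.4,100)"
```

```text
units at yaw 162.9 x -15.98 y -20.79
units at yaw 167.4 x -14.31 y -21.97
turn units -0.099 pos [161.3136 525.5871 230.7752] ('z units', np.float64(4.36)) F [0.5348 0.785  0.7011] w 1.001 t 0.1
```

>>> {"api": "arm_command", "payload": {"increments": [0,0,0.4,0,0,-0.1,-1,-0.5,0.4,0,0,0,-1,-0.5,0.4,0,0,0,-1,-0.5,0.4,0,0,0,-1,-0.5,0.4,0,0,0,-1,-0.5,0.4,0,0,0,-1,-0.5,0.4,0,0,0,-1,-0.5,0.4,0,0,0,-1,-0.5,0.4,0,0,0,-1,-0.5,0.4,0,0,0], "jaw": 0}}

```text
time: 0.93
ee_pos: [0.3965, 0.3339, 0.1105]
orientation: [-180.0, -0.0, 167.4]
wrist_force: [0.1, 0.7, 0.4]
width: 0.999
grip_force: 0.0
```

>>> {"api": "arm_command", "payload": {"increments": [-1,-0.5,0,0,0,0,-0.25,-1,0,0,0,0,-0.25,-1,0,0,0,0,-0.25,-1,0,0,0,0,-0.25,-1,0,0,0,0,-0.25,-1,0,0,0,0,-0.25,-1,0,0,0,0,-0.25,-1,0,0,0,0,-0.25,-1,0,0,0,0,-0.25,-1,0,0,0,0]}}

```text
time: 1.77
ee_pos: [0.4284, 0.0345, 0.1112]
orientation: [-180.0, -0.0, 167.4]
wrist_force: [0.6, 1.1, -0.2]
width: 0.998
grip_force: 0.0
```

```bash
python3 -c "
from h import *
go(436.6,-211.3,167.4,100)"
```

```text
units at yaw 167.4 x -2.05 y -7.94
units at yaw 167.4 x -2.06 y -7.93
turn units 0.001 pos [428.3579  34.4529 111.2032] ('z units', np.float64(0.37)) F [ 0.6136  1.0608 -0.1707] w 0.998 t 1.77
```

>>> {"api": "arm_command", "payload": {"increments": [-0.26,-1,0,0,0,0,-0.26,-1,0,0,0,0,-0.26,-1,0,0,0,0,-0.26,-1,0,0,0,0,-0.26,-1,0,0,0,0,-0.26,-1,0,0,0,0,-0.26,-1,0,0,0,0,-0.24,-0.93,0,0,0,0,0,0,0.6,0,0,0,0,0,0.6,0,0,0]}}

```text
time: 2.6
ee_pos: [0.4374, -0.2114, 0.0751]
orientation: [-180.0, 0.1, 167.3]
wrist_force: [0.3, 0.8, 0.1]
width: 1.001
grip_force: 0.0
```

```bash
python3 -c "
from h import *
go(436.6,-211.3,167.4,5)"
```

```text
units at yaw 167.3 x 0.03 y -0.0
units at yaw 167.4 x 0.03 y -0.0
turn units -0.002 pos [ 437.4183 -211.3522   75.1096] ('z units', np.float64(2.34)) F [0.3145 0.7789 0.1415] w 1.001 t 2.6
```

Over the stone. I'll descend to TCP z ≈ 5 mm and close.

>>> {"api": "arm_command", "payload": {"increments": [0,0,0.6,0,0,0,0,0,0.6,0,0,0,0,0,0.6,0,0,0,0,0,0.4,0,0,0,0,0,0.13,0,0,0,0,0,0,0,0,0]}}

```text
time: 3.1
ee_pos: [0.4368, -0.2094, 0.0045]
orientation: [180.0, -0.1, 167.4]
wrist_force: [1.3, -0.2, 0.4]
width: 0.999
grip_force: 0.0
```

>>> {"api": "arm_command", "payload": {"increments": [0,0,0,0,0,0,0,0,0,0,0,0,0,0,0,0,0,0,0,0,0,0,0,0,0,0,0,0,0,0,0,0,0,0,0,0,0,0,0,0,0,0,0,0,0,0,0,0], "jaw": 1}}

```text
time: 3.77
ee_pos: [0.4377, -0.21, 0.0063]
orientation: [-180.0, 0.1, 167.4]
wrist_force: [-2.3, 1.7, 8.5]
width: 0.428
grip_force: 61.0
```

>>> {"api": "arm_command", "payload": {"increments": [0,0,-0.3,0,0,0,0,0,-0.7,0,0,0,0,0,-1,0,0,0,0,0,-0.9,0,0,-0.09,0,0,-0.9,0,0,-0.09]}}

```text
time: 4.18
ee_pos: [0.437, -0.2096, 0.1213]
orientation: [-180.0, 0.0, 175.7]
wrist_force: [0.7, -0.3, -2.8]
width: 0.424
grip_force: 60.7
```

```bash
python3 -c "
from h import *
go(548.4,213,175.5,18)
for n in('top','scene'): cv2.imwrite(f'pics/{n}2.png',imaging.snapshot(n)[:,:,::-1])
b=cv2.imread('pics/scene2.png');cv2.imwrite('pics/s2.png',cv2.resize(b[120:330,110:310],None,fx=2.5,fy=2.5))
"
```

```text
units at yaw 175.7 x -2.65 y 14.32
units at yaw 175.5 x -2.6 y 14.33
turn units 0.005 pos [ 437.0049 -209.563   121.2746] ('z units', np.float64(3.44)) F [ 0.7058 -0.3197 -2.8454] w 0.424 t 4.18
```

View pics/s2.png

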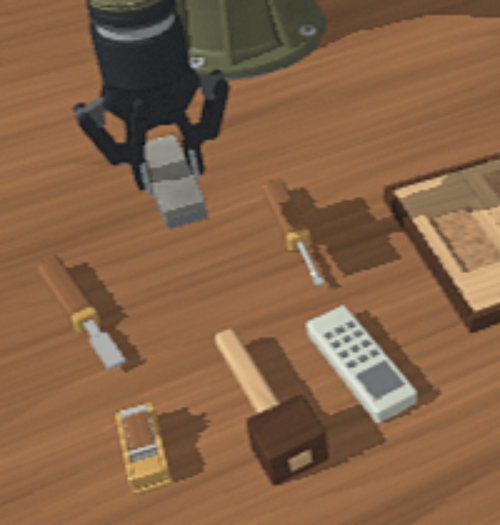

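The crop shows the stone at (175,180), gripped level at its middle, with the other items undisturbed. Carrying it to its pocket.

>>> {"api": "arm_command", "payload": {"increments": [-0.18,1,0,0,0,0,-0.18,1,0,0,0,0,-0.18,1,0,0,0,0,-0.18,1,0,0,0,0,-0.18,1,0,0,0,0,-0.18,1,0,0,0,0,-0.18,1,0,0,0,0,-0.18,1,0,0,0,0,-0.18,1,0,0,0,0,-0.18,1,0,0,0,0]}}

```text
time: 5.12
ee_pos: [0.5142, 0.0867, 0.119]
orientation: [-180.0, -0.0, 175.5]
wrist_force: [-0.3, -0.3, -2.2]
width: 0.432
grip_force: 60.9
```

>>> {"api": "arm_command", "payload": {"increments": [-0.18,1,0.2,0,0,0,-0.18,1,0.4,0,0,0,-0.18,1,0.4,0,0,0,-0.18,1,0.4,0,0,0,-0.08,0.33,0.4,0,0,0,0,0,0.4,0,0,0,0,0,0,0,0,0]}}

```text
time: 5.7
ee_pos: [0.5468, 0.2124, 0.0503]
orientation: [-179.9, -0.3, 175.6]
wrist_force: [-0.9, -0.8, -2.7]
width: 0.429
grip_force: 60.9
```

```bash
python3 -c "
from h import *
go(548.4,213,175.5,18)
for n in('top','scene'): cv2.imwrite(f'pics/{n}3.png',imaging.snapshot(n)[:,:,::-1])
"
```

```text
units at yaw 175.6 x -0.05 y 0.02
units at yaw 175.5 x -0.05 y 0.02
turn units 0.001 pos [546.8002 212.441   50.3023] ('z units', np.float64(1.08)) F [-0.8658 -0.8422 -2.6908] w 0.429 t 5.7
```

View pics/scene3.png

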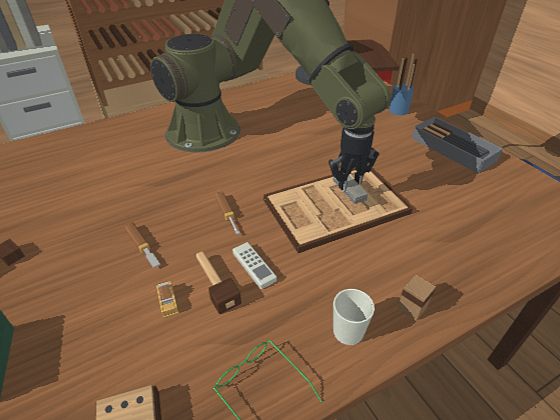

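Stone is over pocket two from the +y side (352,190). I'll descend and watch the force.

>>> {"api": "arm_command", "payload": {"increments": [-0.05,0,0.4,0,0,0,0,0,0.4,0,0,0,0,0,0.2,0,0,0,0,0,0.07,0,0,0,0,0,0,0,0,0,0,0,0,0,0,0]}}

```text
time: 6.3
ee_pos: [0.5501, 0.2126, 0.0214]
orientation: [180.0, 0.0, 175.5]
wrist_force: [-0.2, -0.3, -2.1]
width: 0.43
grip_force: 60.9
```

>>> {"api": "arm_command", "payload": {"increments": [0,0,0.1,0,0,0,0,0,0,0,0,0,0,0,0,0,0,0]}}

```text
time: 6.55
ee_pos: [0.55, 0.2127, 0.0184]
orientation: [180.0, 0.0, 175.5]
wrist_force: [-0.7, -0.3, -2.1]
width: 0.429
grip_force: 60.9
```

```bash
python3 -c "
from h import *
go(548.4,213,175.5,16)"
```

```text
units at yaw 175.5 x 0.06 y 0.01
units at yaw 175.5 x 0.06 y 0.01
turn units 0.001 pos [550.0399 212.6967  18.3665] ('z units', np.float64(0.08)) F [-0.7047 -0.2612 -2.1233] w 0.429 t 6.55
```

>>> {"api": "arm_command", "payload": {"increments": [0,0,0.05,0,0,0,0,0,0,0,0,0]}}

```text
time: 6.72
ee_pos: [0.55, 0.2127, 0.0167]
orientation: [-180.0, -0.0, 175.5]
wrist_force: [-0.2, -0.6, -3.4]
width: 0.428
grip_force: 60.9
```

>>> {"api": "arm_command", "payload": {"increments": [0,0,0,0,0,0,0,0,0,0,0,0,0,0,0,0,0,0,0,0,0,0,0,0,0,0,-0.3,0,0,0,0,0,-0.7,0,0,0,0,0,-1,0,0,0,0,0,-1,0,0,0], "jaw": 0.35}}

```text
time: 7.38
ee_pos: [0.5497, 0.2126, 0.1082]
orientation: [-180.0, -0.1, 175.5]
wrist_force: [-0.5, 0.9, 0.3]
width: 0.649
grip_force: 0.0
```

```bash
python3 -c "
from h import *
go(620,-319.5,171,5)"
```

```text
units at yaw 175.5 x -3.72 y -17.5
units at yaw 171 x -5.09 y -17.15
turn units 0.101 pos [549.6555 212.5599 108.1542] ('z units', np.float64(3.44)) F [-0.5425  0.9212  0.3183] w 0.649 t 7.38
```

>>> {"api": "arm_command", "payload": {"increments": [0,0,0,0,0,0.1,-0.3,-1,0,0,0,0,-0.3,-1,0,0,0,0,-0.3,-1,0,0,0,0,-0.3,-1,0,0,0,0,-0.3,-1,0,0,0,0,-0.3,-1,0,0,0,0,-0.3,-1,0,0,0,0,-0.3,-1,0,0,0,0,-0.3,-1,0,0,0,0]}}

```text
time: 8.22
ee_pos: [0.5881, -0.0683, 0.1078]
orientation: [-180.0, 0.0, 171.0]
wrist_force: [0.5, 0.4, 0.0]
width: 0.646
grip_force: 0.0
```

>>> {"api": "arm_command", "payload": {"increments": [-0.3,-1,0,0,0,0,-0.3,-1,0,0,0,0,-0.3,-1,0,0,0,0,-0.3,-1,0,0,0,0,-0.3,-1,0,0,0,0,-0.3,-1,0,0,0,0,-0.3,-1,0,0,0,0,-0.3,-1.0,0,0,0,0,0,-0.15,0,0,0,0,0,0,0,0,0,0], "jaw": 0}}

```text
time: 9.05
ee_pos: [0.6205, -0.3212, 0.107]
orientation: [-180.0, 0.0, 170.9]
wrist_force: [-0.5, -0.2, -0.5]
width: 1.006
grip_force: 0.0
```

```bash
python3 -c "
from h import *
go(620,-319.5,171,5)
cv2.imwrite('pics/scene4.png',imaging.snapshot('scene')[:,:,::-1]);b=cv2.imread('pics/scene4.png');cv2.imwrite('pics/s4.png',cv2.resize(b[160:330,110:430],None,fx=2.5,fy=2.5))
"
```

```text
units at yaw 170.9 x 0.02 y 0.05
units at yaw 171 x 0.02 y 0.05
turn units -0.002 pos [ 620.4828 -321.1876  107.0021] ('z units', np.float64(3.4)) F [-0.4619 -0.1754 -0.4903] w 1.006 t 9.05
```

View pics/s4.png

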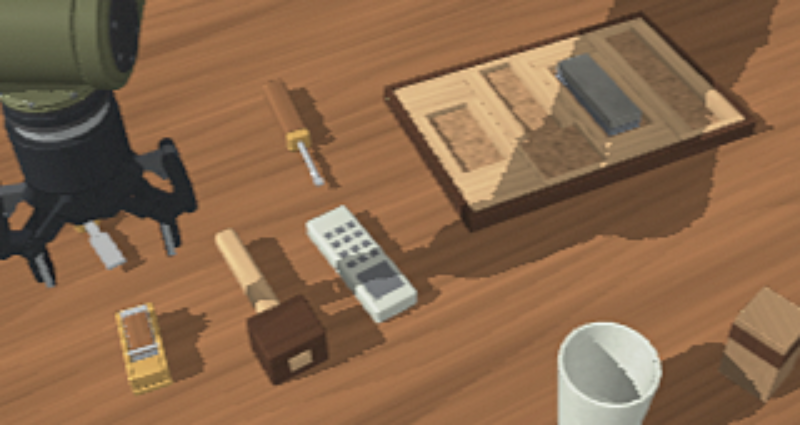

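The stone sits in its pocket at (600,95), with the gripper now above the plane (142,345). Descending and gripping.

>>> {"api": "arm_command", "payload": {"increments": [0,0.05,0.8,0,0,0,0,0,0.8,0,0,0,0,0,0.7,0,0,0,0,0,0.6,0,0,0,0,0,0.4,0,0,0,0,0,0.1,0,0,0,0,0,0,0,0,0]}}

```text
time: 9.68
ee_pos: [0.6213, -0.317, 0.0046]
orientation: [180.0, -0.0, 171.1]
wrist_force: [0.3, -0.4, 0.8]
width: 0.998
grip_force: 0.0
```

>>> {"api": "arm_command", "payload": {"increments": [0,0,0,0,0,0,0,0,0,0,0,0,0,0,0,0,0,0,0,0,0,0,0,0,0,0,0,0,0,0,0,0,0,0,0,0,0,0,0,0,0,0,0,0,0,0,0,0], "jaw": 1}}

```text
time: 10.35
ee_pos: [0.6216, -0.3182, 0.0058]
orientation: [-180.0, 0.1, 171.0]
wrist_force: [-1.1, 0.4, 6.0]
width: 0.357
grip_force: 61.4
```

>>> {"api": "arm_command", "payload": {"increments": [0,0,-0.3,0,0,0,0,0,-0.7,0,0,0,0,0,-1,0,0,0,0,0,-0.9,0,0,-0.1,0,0,-0.9,0,0,0]}}

```text
time: 10.77
ee_pos: [0.6209, -0.3177, 0.1203]
orientation: [180.0, -0.0, 175.8]
wrist_force: [0.4, -0.1, -2.7]
width: 0.355
grip_force: 60.2
```

```bash
python3 -c "
from h import *
go(535.9,53.5,175.5,18)
cv2.imwrite('pics/scene5.png',imaging.snapshot('scene')[:,:,::-1]);b=cv2.imread('pics/scene5.png');cv2.imwrite('pics/s5.png',cv2.resize(b[160:330,70:270],None,fx=2.5,fy=2.5))
"
```

```text
units at yaw 175.8 x 3.73 y 12.13
units at yaw 175.5 x 3.8 y 12.11
turn units 0.007 pos [ 620.9416 -317.7397  120.3143] ('z units', np.float64(3.41)) F [ 0.3854 -0.0676 -2.7386] w 0.355 t 10.77
```

View pics/s5.png

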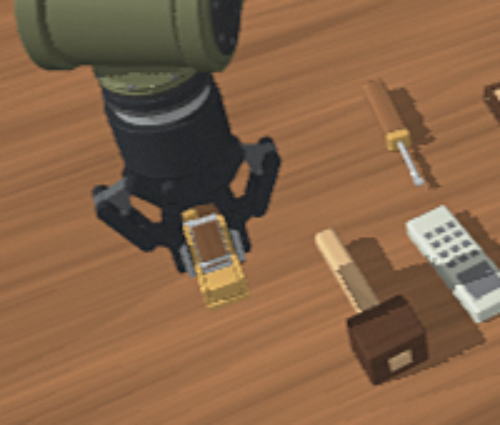

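The plane (213,258) is held level. Carrying it to the plane pocket.

>>> {"api": "arm_command", "payload": {"increments": [0.31,1,0,0,0,0,0.31,1,0,0,0,0,0.31,1,0,0,0,0,0.31,1,0,0,0,0,0.31,1,0,0,0,0,0.31,1,0,0,0,0,0.31,1,0,0,0,0,0.31,1,0,0,0,0,0.31,1,0,0,0,0,0.31,1,0,0,0,0]}}

```text
time: 11.65
ee_pos: [0.5511, -0.0102, 0.119]
orientation: [180.0, -0.0, 175.5]
wrist_force: [0.8, 0.5, -2.4]
width: 0.356
grip_force: 60.3
```

>>> {"api": "arm_command", "payload": {"increments": [0.31,1,0.4,0,0,0,0.31,1,0.4,0,0,0,0.08,0.11,0.4,0,0,0,0,0,0.4,0,0,0,0,0,0.4,0,0,0,0,0,0.4,0,0,0,0,0,0,0,0,0]}}

```text
time: 12.23
ee_pos: [0.5349, 0.0522, 0.0442]
orientation: [-180.0, -0.2, 175.5]
wrist_force: [-0.7, 0.2, -2.9]
width: 0.363
grip_force: 60.3
```

```bash
python3 -c "
from h import *
go(535.9,53.5,175.5,16)"
```

```text
units at yaw 175.5 x -0.03 y 0.05
units at yaw 175.5 x -0.03 y 0.05
turn units -0.001 pos [534.8855  52.1913  44.231 ] ('z units', np.float64(0.94)) F [-0.65    0.2336 -2.8902] w 0.363 t 12.23
```

>>> {"api": "arm_command", "payload": {"increments": [0,0.03,0.4,0,0,0,0,0,0.3,0,0,0,0,0,0.2,0,0,0,0,0,0.1,0,0,0,0,0,0,0,0,0,0,0,0,0,0,0]}}

```text
time: 12.73
ee_pos: [0.5361, 0.054, 0.0168]
orientation: [180.0, 0.0, 175.5]
wrist_force: [-0.8, 0.1, -2.5]
width: 0.358
grip_force: 60.4
```

>>> {"api": "arm_command", "payload": {"increments": [0,0,0,0,0,0,0,0,0,0,0,0,0,0,0,0,0,0,0,0,0,0,0,0,0,0,-0.3,0,0,0,0,0,-0.7,0,0,0,0,0,-1,0,0,0,0,0,-1,0,0,0], "jaw": 0.4}}

```text
time: 13.4
ee_pos: [0.5355, 0.054, 0.1082]
orientation: [-180.0, -0.1, 175.5]
wrist_force: [0.7, -0.1, 0.5]
width: 0.597
grip_force: 0.0
```

```bash
python3 -c "
from h import *
go(644.5,-212,183,12)"
```

```text
units at yaw 175.5 x -4.31 y -8.56
units at yaw 183 x -3.16 y -9.05
turn units -0.166 pos [535.5183  54.0257 108.2178] ('z units', np.float64(3.21)) F [ 0.6523 -0.0646  0.4872] w 0.597 t 13.4
```

>>> {"api": "arm_command", "payload": {"increments": [0,0,0,0,0,-0.083,0,0,0,0,0,-0.083,-0.33,-1,0,0,0,0,-0.33,-1,0,0,0,0,-0.33,-1,0,0,0,0,-0.33,-1,0,0,0,0,-0.33,-1,0,0,0,0,-0.33,-1,0,0,0,0,-0.33,-1,0,0,0,0,-0.33,-1,0,0,0,0], "jaw": 0.4}}

```text
time: 14.23
ee_pos: [0.628, -0.183, 0.1077]
orientation: [-180.0, 0.0, -177.0]
wrist_force: [0.9, 0.1, 0.3]
width: 0.601
grip_force: 0.0
```

>>> {"api": "arm_command", "payload": {"increments": [-0.33,-1,0,0,0,0,0,-0.05,0,0,0,0,0,0,0,0,0,0], "jaw": 0.15}}

```text
time: 14.48
ee_pos: [0.639, -0.2139, 0.107]
orientation: [-180.0, 0.0, -177.1]
wrist_force: [0.3, -0.0, -1.2]
width: 0.854
grip_force: 0.0
```

```bash
python3 -c "
from h import *
go(639.5,-212.4,183,12)
cv2.imwrite('pics/top6.png',imaging.snapshot('top')[:,:,::-1])
cv2.imwrite('pics/scene6.png',imaging.snapshot('scene')[:,:,::-1]);b=cv2.imread('pics/scene6.png');cv2.imwrite('pics/s6.png',cv2.resize(b[160:330,110:430],None,fx=2.5,fy=2.5))
"
```

```text
units at yaw -177.1 x -0.02 y 0.05
units at yaw 183 x -0.02 y 0.05
turn units -0.002 pos [ 639.0388 -213.8632  106.9736] ('z units', np.float64(3.17)) F [ 0.3252 -0.004  -1.1692] w 0.854 t 14.48
```

View pics/s6.png

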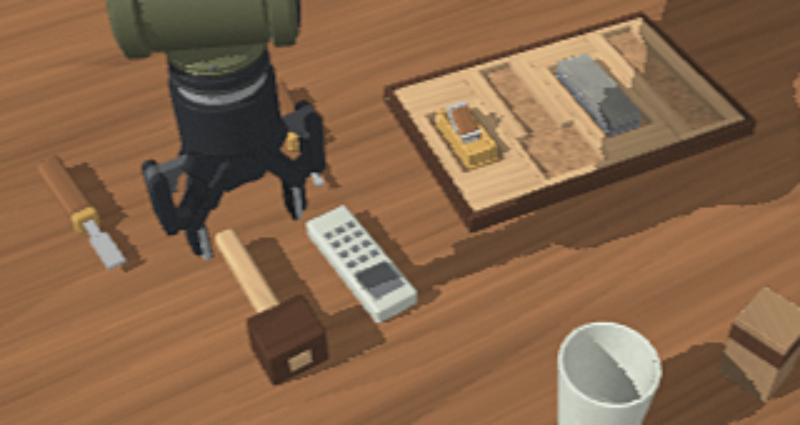

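The plane sits in its pocket (470,140), the stone in its own (600,95), and the mallet head is at (288,340). Descending on the mallet handle.

>>> {"api": "arm_command", "payload": {"increments": [0,0.03,0.8,0,0,0,0,0,0.8,0,0,0,0,0,0.7,0,0,0,0,0,0.5,0,0,0,0,0,0.25,0,0,0,0,0,0.08,0,0,0,0,0,0,0,0,0]}}

```text
time: 15.17
ee_pos: [0.6393, -0.2112, 0.0133]
orientation: [-180.0, 0.0, -177.0]
wrist_force: [-0.2, -0.2, 0.8]
width: 0.852
grip_force: 0.0
```

>>> {"api": "arm_command", "payload": {"increments": [0,0,0,0,0,0,0,0,0,0,0,0,0,0,0,0,0,0,0,0,0,0,0,0,0,0,0,0,0,0,0,0,0,0,0,0,0,0,0,0,0,0,0,0,0,0,0,0], "jaw": 1}}

```text
time: 15.83
ee_pos: [0.6394, -0.2116, 0.0137]
orientation: [-180.0, 0.1, -177.0]
wrist_force: [-1.8, 1.6, 6.6]
width: 0.216
grip_force: 59.0
```

>>> {"api": "arm_command", "payload": {"increments": [0,0,-0.3,0,0,0,0,0,-0.7,0,0,0,0,0,-1,0,0,0,0,0,-0.9,0,0,0.083,0,0,-0.9,0,0,0.083]}}

```text
time: 16.25
ee_pos: [0.6389, -0.2114, 0.1286]
orientation: [-180.0, -0.0, 175.4]
wrist_force: [0.2, -0.2, -1.9]
width: 0.215
grip_force: 58.8
```

```bash
python3 -c "
from h import *
go(557.2,132,175.5,22)
cv2.imwrite('pics/scene7.png',imaging.snapshot('scene')[:,:,::-1]);b=cv2.imread('pics/scene7.png');cv2.imwrite('pics/s7.png',cv2.resize(b[140:310,110:310],None,fx=2.5,fy=2.5))
"
```

```text
units at yaw 175.4 x 3.64 y 11.19
units at yaw 175.5 x 3.61 y 11.2
turn units -0.003 pos [ 638.8785 -211.4383  128.5969] ('z units', np.float64(3.55)) F [ 0.1869 -0.2384 -1.8657] w 0.215 t 16.25
```

View pics/s7.png

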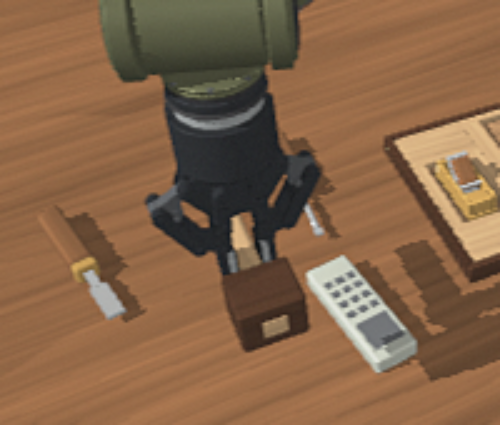

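The mallet (265,300) is held level. Carrying it.

>>> {"api": "arm_command", "payload": {"increments": [0.33,1,0,0,0,0,0.33,1,0,0,0,0,0.33,1,0,0,0,0,0.33,1,0,0,0,0,0.33,1,0,0,0,0,0.33,1,0,0,0,0,0.33,1,0,0,0,0,0.33,1,0,0,0,0,0.33,1,0,0,0,0,0.33,1,0,0,0,0]}}

```text
time: 17.13
ee_pos: [0.5631, 0.0967, 0.1272]
orientation: [180.0, 0.0, 175.6]
wrist_force: [1.5, 0.4, -1.0]
width: 0.22
grip_force: 58.8
```

>>> {"api": "arm_command", "payload": {"increments": [0.33,1,0.1,0,0,0,0,0.2,0.4,0,0,0,0,0,0.5,0,0,0,0,0,0.5,0,0,0,0,0,0.5,0,0,0,0,0,0,0,0,0,0,0,0,0,0,0]}}

```text
time: 17.72
ee_pos: [0.5565, 0.1316, 0.0666]
orientation: [-180.0, -0.1, 175.5]
wrist_force: [-0.1, 0.4, -1.9]
width: 0.219
grip_force: 58.9
```

```bash
python3 -c "
from h import *
go(557.2,132,175.5,24)
cv2.imwrite('pics/scene8.png',imaging.snapshot('scene')[:,:,::-1]);b=cv2.imread('pics/scene8.png');cv2.imwrite('pics/s8.png',cv2.resize(b[130:270,230:430],None,fx=3,fy=3))
"
```

```text
units at yaw 175.5 x -0.02 y 0.01
units at yaw 175.5 x -0.02 y 0.01
turn units 0.001 pos [556.4591 131.6215  66.6043] ('z units', np.float64(1.42)) F [-0.0876  0.3994 -1.9253] w 0.219 t 17.72
```

View pics/s8.png

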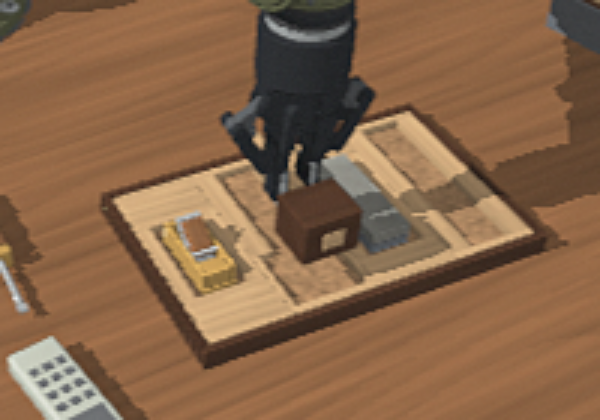

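The mallet (318,220) hovers over its pocket. Lowering.

>>> {"api": "arm_command", "payload": {"increments": [0,0,0.5,0,0,0,0,0,0.4,0,0,0,0,0,0.3,0,0,0,0,0,0.15,0,0,0,0,0,0.05,0,0,0,0,0,0,0,0,0]}}

```text
time: 18.27
ee_pos: [0.5567, 0.132, 0.0248]
orientation: [-180.0, -0.0, 175.5]
wrist_force: [1.5, 0.2, -1.5]
width: 0.213
grip_force: 58.9
```

>>> {"api": "arm_command", "payload": {"increments": [0,0,0,0,0,0,0,0,0,0,0,0,0,0,0,0,0,0,0,0,0,0,0,0,0,0,-0.3,0,0,0,0,0,-0.7,0,0,0,0,0,-1,0,0,0,0,0,-1,0,0,0], "jaw": 0.5}}

```text
time: 18.93
ee_pos: [0.5563, 0.1319, 0.1163]
orientation: [-180.0, -0.0, 175.5]
wrist_force: [1.4, -0.1, 1.2]
width: 0.499
grip_force: 0.0
```

```bash
python3 -c "
from h import *
go(440,-326.5,186.5,5)"
```

```text
units at yaw 175.5 x 2.68 y -15.54
units at yaw 186.5 x 5.58 y -14.74
turn units -0.244 pos [556.286  131.9237 116.3469] ('z units', np.float64(3.71)) F [ 1.4193 -0.1153  1.242 ] w 0.499 t 18.93
```

>>> {"api": "arm_command", "payload": {"increments": [0,0,0,0,0,-0.122,0,0,0,0,0,-0.122,0.37,-0.98,0,0,0,0,0.37,-0.98,0,0,0,0,0.37,-0.98,0,0,0,0,0.37,-0.98,0,0,0,0,0.37,-0.98,0,0,0,0,0.37,-0.98,0,0,0,0,0.37,-0.98,0,0,0,0,0.37,-0.98,0,0,0,0]}}

```text
time: 19.77
ee_pos: [0.4947, -0.1132, 0.1158]
orientation: [-180.0, 0.1, -173.5]
wrist_force: [0.2, 0.6, 0.8]
width: 0.5
grip_force: 0.0
```

>>> {"api": "arm_command", "payload": {"increments": [0.37,-0.98,0,0,0,0,0.37,-0.98,0,0,0,0,0.37,-0.98,0,0,0,0,0.37,-0.98,0,0,0,0,0.37,-0.98,0,0,0,0,0.37,-0.98,0,0,0,0,0.37,-0.98,0,0,0,0,0,0,0.4,0,0,0,0,0,0.2,0,0,0,0,0,0,0,0,0], "jaw": 0.15}}

```text
time: 20.6
ee_pos: [0.4407, -0.3243, 0.0958]
orientation: [179.9, -0.1, -173.5]
wrist_force: [0.4, 1.1, -0.2]
width: 0.852
grip_force: 0.0
```

```bash
python3 -c "
from h import *
go(440,-326.5,186.5,5)"
```

```text
units at yaw -173.5 x 0.03 y -0.07
units at yaw 186.5 x 0.03 y -0.07
turn units 0.0 pos [ 440.7374 -324.3299   95.8482] ('z units', np.float64(3.03)) F [ 0.4091  1.0971 -0.2341] w 0.852 t 20.6
```

>>> {"api": "arm_command", "payload": {"increments": [0.03,-0.05,0.8,0,0,0,0,0,0.8,0,0,0,0,0,0.7,0,0,0,0,0,0.4,0,0,0,0,0,0.2,0,0,0,0,0,0.05,0,0,0,0,0,0,0,0,0]}}

```text
time: 21.18
ee_pos: [0.441, -0.3266, 0.0091]
orientation: [-180.0, 0.0, -173.4]
wrist_force: [0.2, -0.3, 0.5]
width: 0.853
grip_force: 0.0
```

>>> {"api": "arm_command", "payload": {"increments": [0,0,0,0,0,0,0,0,0,0,0,0,0,0,0,0,0,0,0,0,0,0,0,0,0,0,0,0,0,0,0,0,0,0,0,0,0,0,0,0,0,0,0,0,0,0,0,0], "jaw": 1}}

```text
time: 21.85
ee_pos: [0.4409, -0.327, 0.0092]
orientation: [-179.9, 0.0, -173.5]
wrist_force: [-0.3, 0.8, 6.6]
width: 0.261
grip_force: 59.5
```

>>> {"api": "arm_command", "payload": {"increments": [0,0,-0.3,0,0,0,0,0,-0.7,0,0,0,0,0,-1,0,0,0,0,0,-0.9,0,0,0.122,0,0,-0.9,0,0,0.122]}}

```text
time: 22.27
ee_pos: [0.4404, -0.3265, 0.1243]
orientation: [-180.0, 0.0, 175.3]
wrist_force: [-0.5, 0.6, -0.3]
width: 0.262
grip_force: 58.9
```

```bash
python3 -c "
from h import *
go(554.7,292.7,175.5,18)
cv2.imwrite('pics/scene9.png',imaging.snapshot('scene')[:,:,::-1]);b=cv2.imread('pics/scene9.png');cv2.imwrite('pics/s9.png',cv2.resize(b[130:330,90:410],None,fx=2.5,fy=2.5))
"
```

```text
units at yaw 175.3 x -2.11 y 20.88
units at yaw 175.5 x -2.18 y 20.88
turn units -0.004 pos [ 440.3784 -326.5404  124.3072] ('z units', np.float64(3.54)) F [-0.4539  0.6114 -0.304 ] w 0.262 t 22.27
```

View pics/s9.png

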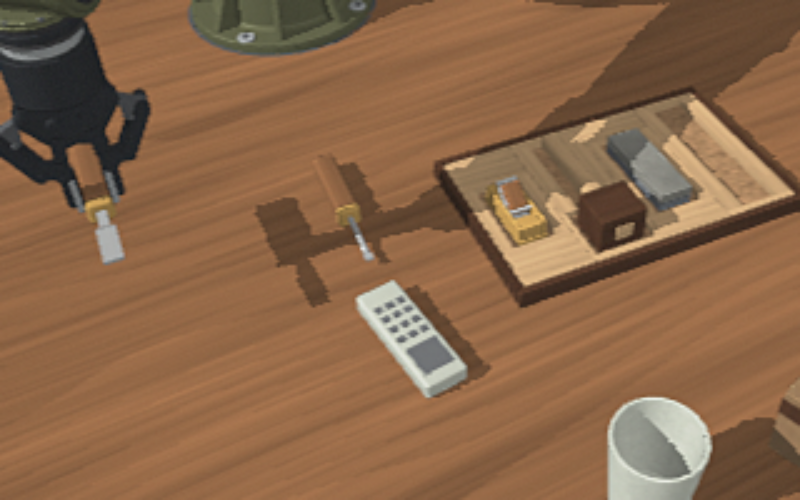

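The chisel (97,190) is held, with the mallet (612,215) in its recess. Carrying the chisel.

>>> {"api": "arm_command", "payload": {"increments": [-0.1,1,0,0,0,0,-0.1,1,0,0,0,0,-0.1,1,0,0,0,0,-0.1,1,0,0,0,0,-0.1,1,0,0,0,0,-0.1,1,0,0,0,0,-0.1,1,0,0,0,0,-0.1,1,0,0,0,0,-0.1,1,0,0,0,0,-0.1,1,0,0,0,0]}}

```text
time: 23.15
ee_pos: [0.4938, -0.0284, 0.1229]
orientation: [-180.0, 0.0, 175.6]
wrist_force: [-0.2, -0.4, -0.9]
width: 0.26
grip_force: 58.9
```

>>> {"api": "arm_command", "payload": {"increments": [-0.1,1,0,0,0,0,-0.1,1,0,0,0,0,-0.1,1,0,0,0,0,-0.1,1,0,0,0,0,-0.1,1,0,0,0,0,-0.1,1,0,0,0,0,-0.1,1,0,0,0,0,-0.1,1,0,0,0,0,-0.1,1,0,0,0,0,-0.1,1,0,0,0,0]}}

```text
time: 23.98
ee_pos: [0.547, 0.2683, 0.1228]
orientation: [180.0, 0.0, 175.6]
wrist_force: [0.3, -1.3, -0.6]
width: 0.259
grip_force: 58.9
```

>>> {"api": "arm_command", "payload": {"increments": [-0.16,0.88,0,0,0,0,0,0,0.4,0,0,0,0,0,0.6,0,0,0,0,0,0.6,0,0,0,0,0,0.6,0,0,0,0,0,0.2,0,0,0,0,0,0,0,0,0,0,0,0,0,0,0]}}

```text
time: 24.65
ee_pos: [0.5541, 0.2927, 0.0511]
orientation: [180.0, 0.0, 175.5]
wrist_force: [0.1, 0.1, 0.2]
width: 0.263
grip_force: 59.0
```

```bash
python3 -c "
from h import *
go(554.7,292.7,175.5,19.5)
cv2.imwrite('pics/scene10.png',imaging.snapshot('scene')[:,:,::-1]);b=cv2.imread('pics/scene10.png');cv2.imwrite('pics/s10.png',cv2.resize(b[130:270,230:430],None,fx=3,fy=3))
"
```

```text
units at yaw 175.5 x -0.02 y 0.0
units at yaw 175.5 x -0.02 y 0.0
turn units 0.001 pos [554.1255 292.6543  51.0839] ('z units', np.float64(1.05)) F [0.1215 0.0626 0.2473] w 0.263 t 24.65
```

View pics/s10.png

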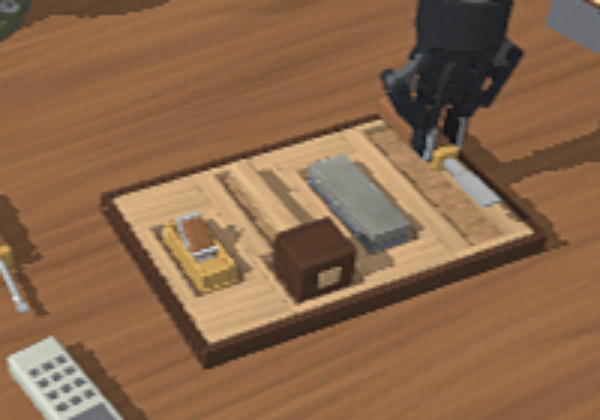

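The chisel (440,155) is above the last pocket, and the mallet, stone and plane are seated. Lowering.

>>> {"api": "arm_command", "payload": {"increments": [0,0,0.4,0,0,0,0,0,0.35,0,0,0,0,0,0.2,0,0,0,0,0,0.08,0,0,0,0,0,0,0,0,0,0,0,0,0,0,0]}}

```text
time: 25.2
ee_pos: [0.5538, 0.2928, 0.0192]
orientation: [-180.0, -0.0, 175.5]
wrist_force: [-1.0, -0.4, 0.9]
width: 0.261
grip_force: 59.3
```

Release, rise well clear and swing back so the top camera sees the tray.

>>> {"api": "arm_command", "payload": {"increments": [0,0,0,0,0,0,0,0,0,0,0,0,0,0,0,0,0,0,0,0,0,0,0,0,0,0,-0.3,0,0,0,0,0,-0.7,0,0,0,0,0,-1,0,0,0,0,0,-1,0,0,0,0,0,-1,0,0,0], "jaw": 0.5}}

```text
time: 25.95
ee_pos: [0.5537, 0.2927, 0.1416]
orientation: [180.0, 0.0, 175.5]
wrist_force: [0.8, 0.0, 0.8]
width: 0.502
grip_force: 0.0
```

>>> {"api": "arm_command", "payload": {"increments": [0.8,0.5,-0.5,0,0,0,0.8,0.5,-0.5,0,0,0,0.8,0.5,-0.5,0,0,0,0.8,0.5,-0.5,0,0,0,0.8,0.5,0,0,0,0,0.8,0.5,0,0,0,0,0.8,0.5,0,0,0,0,0.8,0.5,0,0,0,0,0.8,0.5,0,0,0,0,0.8,0.5,0,0,0,0]}}

```text
time: 26.78
ee_pos: [0.3251, 0.4616, 0.2003]
orientation: [180.0, 0.0, 175.5]
wrist_force: [0.0, -0.0, 0.3]
width: 0.499
grip_force: 0.0
```

```bash
python3 -c "
from h import *
for n in('top','scene'): cv2.imwrite(f'pics/{n}11.png',imaging.snapshot(n)[:,:,::-1])
a=cv2.imread('pics/top11.png')[145:265,130:290];b=cv2.imread('pics/scene11.png')[150:270,250:420]
r=lambda i:cv2.resize(i,(400,300),interpolation=cv2.INTER_CUBIC)
cv2.imwrite('pics/f.png',np.hstack([r(a),r(b)]))
x=np.abs(cv2.imread('pics/top11.png').astype(int)-cv2.imread('pics/top0.png'))
print('remote/screwdriver diffs',x[130:200,318:352].mean(),x[208:290,320:340].mean())
"
```

```text
remote/screwdriver diffs 5.931792717086835 3.4709349593495933
```

View pics/f.png

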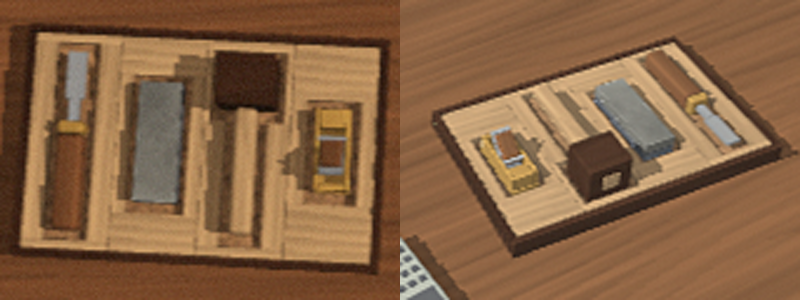

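The composite shows all four in their pockets: chisel (70,140), stone (158,140), mallet head (250,80), plane (330,150). A quick numeric check on each, then hand in.

Run:
```python
from h import *
T=lambda p:((p[0]+.5)/2.5-.5+130,(p[1]+.5)/2.5-.5+145)
u=np.array([.9969,-.0785]);v=np.array([.0785,.9969]);c=np.array([545.3,173.1])
for n,pts,z,off in(("chisel len",[(75,50),(66,232)],.021,120),("stone",[(137,80),(186,82),(181,202),(132,200)],.032,40),("head",[(216,50),(282,52),(282,106),(218,106)],.052,-40),("plane",[(314,108),(354,112),(350,192),(314,190)],.032,-120)):
    m=np.mean([onz("top",T(p),z)[:2]*1000 for p in pts],0)-c
    print(n,"rel insert x,y",m@u,m@v-off)
```

```text
chisel len rel insert x,y -0.3566880470962843 -0.530898048760676
stone rel insert x,y 1.860348311433607 -4.446196197437409
head rel insert x,y 59.12091768622002 -5.881672146663426
plane rel insert x,y 0.5140849645667114 -2.382877502150535
```

```bash
python3 -c "
from station import order
print(order.sign_off())"
```

```text
the job is handed in; nothing more can be done
None
```

I put the chisel, mallet, stone and plane in their own pockets, each measuring within about 6 mm of its insert's centre. I left the screwdriver and remote alone and handed the job in at about 27 s; no verdict came back.

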